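Put the shade paddles away and hook the dust flap shut

TASK

Lift every shade paddle off the peg rack and put it right down inside the dust box, the pink ones in the compartment with the pink liner and the lime ones in the compartment with the lime liner. Then take the hook pole, put its hook through the ring eye high on the raised clear flap and swing the flap fully shut with it, never touching the flap with the robot itself (it shows fingerprints). Finally unhook the pole and lay it flat back on the grey mat, with all the other cosmetics left where they are.

Things in the scene. Friction and masses are not known exactly. Their poses are not given: they have to be found in the camera images.
- rack: Peg rack, fixed, placed anew each time: white 14 mm bar along its y, centreline 160 mm up, on two posts and a 120 x 340 mm foot. Origin on the table under the bar's middle. Five level 6 mm pegs stick out 88 mm along -x (towards the robot), centrelines 160 mm up, at y = -128, -64, 0, 64, 128 mm; each outer end turns up to 8 mm above the peg's top. Nothing rises above the pegs.
- dust_box: Clear box, white base, 165 (x) x 275 (y) x 140 mm high, fixed, placed anew each time; origin at the centre of its underside, front (note cards) facing its -x. Inner floor 16 mm up, walls 4 mm. A middle wall makes a +y and a -y compartment, each 157 (x) x 131 (y) x 124 mm deep, open on top while the flap is up.
- pink_liner: Pink sheet covering the floor of one compartment of the dust box (left or right), with a pink card on the front wall there. Origin at the centre of that compartment's floor, 16 mm above the table; axes parallel to the dust box.
- lime_liner: Lime green sheet and card of the other compartment; origin and axes as for the pink one.
- flap (a joint): Clear flap (lid) of the dust box, 165 x 275 x 4 mm, white-edged, 120 g, hinged on the box's far (+x) top edge. 0 rad = fully shut, level on the rim; grows as it opens upward; starts about upright at 1.5 to 1.7 (stop at 1.8). The hinge is stiff: the flap stays where it is left; about 1.5 N at its edge moves it.
- flap_hinge (a point): Middle of the flap's hinge line, 142 mm above the table; axes parallel to the dust box, hinge along y. At flap angle q the ring eye lies 183 mm * cos q towards -x from here and 183 mm * sin q above.
- eye (a point): Centre of the brass ring eye at the middle of the flap's free edge, 183 mm from the hinge line. Hole 30 mm across, wire 6 mm thick. The hole's axis is this point's y, parallel to the hinge at every flap angle, so a hook enters it sideways, along y.
- mat: Grey mat 400 mm (x) x 180 mm (y) x 4 mm on the table, fixed; origin at the centre of its underside.
- pole_grip (a point): Hook pole, 120 g, lying flat on the mat. This is its grip point, near its balance: on the axis of the orange 16 x 16 mm handle, 8 mm above what it lies on. The handle runs along the pole's x from -160 to +50 mm; a rod up to 12 mm thick goes on to +150 mm, where the hook, 8 mm thick, bends off at a right angle and sticks out 45 mm (49 with its round end) along the pole's +y. z is up as it lies.
- pole_hook (a point): Middle of the pole's hook: 150 mm along +x and 22.5 mm along +y from pole_grip, axes as pole_grip.
- pink_a_mid (a point): Pink paddle (may be absent), 35 g, 107 tall (z) x 34 (y) x 8 mm (x). Point: its middle, 53.5 mm above its foot. Hangs 42 mm out from the rack bar's centreline, peg along its x (tip to -x) in a hole 22 mm wide, from 18.5 mm below to 9.5 mm above the point. Solid grip tab, 28 mm wide, 9.5 to 53.5 mm above the point. To take off: raise 11 to 19 mm (best 15), then out past the peg's tip.
- pink_b_mid (a point): Pink paddle (may be absent), 35 g, 107 tall (z) x 34 (y) x 8 mm (x). Point: its middle, 53.5 mm above its foot. Hangs 42 mm out from the rack bar's centreline, peg along its x (tip to -x) in a hole 22 mm wide, from 18.5 mm below to 9.5 mm above the point. Solid grip tab, 28 mm wide, 9.5 to 53.5 mm above the point. To take off: raise 11 to 19 mm (best 15), then out past the peg's tip.
- pink_c_mid (a point): Pink paddle (may be absent), 35 g, 107 tall (z) x 34 (y) x 8 mm (x). Point: its middle, 53.5 mm above its foot. Hangs 42 mm out from the rack bar's centreline, peg along its x (tip to -x) in a hole 22 mm wide, from 18.5 mm below to 9.5 mm above the point. Solid grip tab, 28 mm wide, 9.5 to 53.5 mm above the point. To take off: raise 11 to 19 mm (best 15), then out past the peg's tip.
- lime_a_mid (a point): Lime paddle (may be absent), 35 g, 107 tall (z) x 34 (y) x 8 mm (x). Point: its middle, 53.5 mm above its foot. Hangs 42 mm out from the rack bar's centreline, peg along its x (tip to -x) in a hole 22 mm wide, from 18.5 mm below to 9.5 mm above the point. Solid grip tab, 28 mm wide, 9.5 to 53.5 mm above the point. To take off: raise 11 to 19 mm (best 15), then out past the peg's tip.
- lime_b_mid (a point): Lime paddle (may be absent), 35 g, 107 tall (z) x 34 (y) x 8 mm (x). Point: its middle, 53.5 mm above its foot. Hangs 42 mm out from the rack bar's centreline, peg along its x (tip to -x) in a hole 22 mm wide, from 18.5 mm below to 9.5 mm above the point. Solid grip tab, 28 mm wide, 9.5 to 53.5 mm above the point. To take off: raise 11 to 19 mm (best 15), then out past the peg's tip.
- lipstick_red: Bystander: red lipstick, 20 mm across, 70 mm tall; loose, to be left alone. Origin at the centre of its underside.
- lipstick_gold: Bystander: gold lipstick, 20 mm across, 62 mm tall; loose, to be left alone. Origin at the centre of its underside.
- compact_black: Bystander: black compact, 68 mm across, 16 mm high; loose, to be left alone. Origin at the centre of its underside.
- blush_tin: Bystander: blush tin, 50 mm across, 20 mm high; loose, to be left alone. Origin at the centre of its underside.
- cream_jar: Bystander: white cream jar, 60 mm across, 50 mm tall; loose, to be left alone. Origin at the centre of its underside.
- polish: Bystander: pink nail polish bottle, 32 mm across, 70 mm tall; loose, to be left alone. Origin at the centre of its underside.
Things that resemble listed ones, but are neither listed nor needed, are in the scene too. What is shaped like the part that bears lime_b_mid but black or blue is not meant.

How it is judged:
By the outcome, as a careful person would: the job done as asked, in the order asked, and still so for the second after the job is handed in, with the robot touching nothing.
Of pink_a, pink_b, pink_c, lime_a, lime_b only 3 to 5 are there at a start; the rules pass over those that are not, and their reading is None.
At some moment in a run one of pole may be knocked a few centimetres aside while the robot is not near it.
It also fails if it takes over 210 s, if anything falls off the work surface, if the arm or the gripper's body presses on something with over 40 N, if the wrist force passes 120 N, or if a joint passes its speed limit or range.

ROBOT

A 6-joint arm with a two-finger parallel gripper is mounted at the origin on the work surface. World frame = base frame: x ahead of the robot, y to its left, z up, the work surface at z = 0. Lengths are in m, angles in rad, forces in N, time in s.
With the tool pointing down it reaches from about 0.3 to 0.775 m from the base axis. Payload 14.6 kg.
Tool frame: the origin (TCP) lies midway between the tips of the shut fingers; the grasp point (between the pads) lies 19 mm behind it; z points along the fingers, y is the line along which they close (so a half turn about z gives the same grasp; the last joint's range is limited). The gripper opens to 94 mm and grips with 3 to 60 N. Pads are 16 mm wide; open, the fingers measure 119 mm over their backs; the gripper's body (75 mm by 177 mm) begins 78 mm behind the grasp point.
Start: joints at [1.28, 0.3, 1.521, -0, 1.321, -0.067], TCP at [0.122, 0.536, 0.205] pointing down, gripper open.
Joint ranges: [-3.03, 3.03], [-0.79, 2.21], [0.23, 2.52], [-1.04, 4.18], [0, 3.07], [-2.55, 2.55]. Speed limits (rad/s): [2.22, 2.22, 2.57, 3.14, 3.14, 3.14].

INTERFACE

Orientations are given as a unit quaternion [w, x, y, z].
In Python, from bench import ctrl, planner, vision gives the robot as it stands. Calls block until the motion is done:
- ctrl.move_to(position, orientation): joint-space move of the TCP to a pose.
- ctrl.move_linear(position, attitude=None, speed=0.15, contact_N=None): straight line of the TCP; attitude=None keeps the orientation; speed is the mean speed in m/s. With contact_N (N) it stops when the force on the tool has changed by that much, and returns True; else False.
- ctrl.goto_joints(angles): joint-space move.
- ctrl.command_gripper(opening, grip_force=None): finger opening in m; grip_force is the grip in N (None keeps the last); returns when the fingers have stopped.
- ctrl.wait(seconds).
- planner.ik(position, orientation): joint angles nearest the present ones, or None.
- vision.capture(name): name is "scene" or "top" or "wrist"; returns the picture (400x640x3 uint8, red, green, blue); there is no depth.
- vision.camera_info(name): a dict with "vertical_fov" (degrees; the focal length in pixels is half the picture's height over the tangent of half this angle, whatever the lens; pixels are square), "cx", "cy" (the principal point, pixels), "rvec" (rotation vector, rad) and "tvec" (3), from world to camera coordinates, as OpenCV has them; the wrist camera has in their place "hand_eye" (4x4, takes a point from camera to tool coordinates, whose origin is the TCP and whose axes are the flange's). Camera axes: x right, y down, z forward; pixel columns grow to the right and rows downward; lengths in m; the calibration is good to about 2 mm. A picture is of the moment at which its call begins: read the wrist's pose just before it. camera_info takes no time and is no camera call.
A pose or a line that the arm cannot do raises ctrl.IKError and nothing moves.
- ctrl.hand_in(): hands the job in; it is judged then, once.
Readings, each from a call of its own:
- ctrl.get_clock(): time.
- ctrl.get_qpos(): joint angles.
- ctrl.get_joint_vel(): joint speeds.
- ctrl.get_tau(): joint torques, N m.
- ctrl.get_tool_pos(): TCP position.
- ctrl.get_eef_rot(): TCP orientation.
- ctrl.get_wrist_force(): force on the tool from outside, world axes, zero at the start.
- ctrl.get_torque(): the same for the moment, N m.
- ctrl.get_gripper_width(): finger opening in m.
- ctrl.get_grip_force(): force on a finger pad.
Only numpy, scipy, OpenCV 4.12 (cv2) and the standard library are available. Lean on these libraries where they do the work, as an engineer would, in place of code of your own. Each camera call takes 0.05 s, during which the arm holds its last target. There are 200 camera calls.

## Working session

There is one attempt and no reset: what is moved stays moved. The work goes in short steps, each a Python script; the robot and the scene stay as the last script left them, time stands still between calls to the robot, and variables do not carry over. Pictures are saved under pics/ and viewed, at most 14 in all, crops included, and the job is handed in when it is done.

```bash
ls; mkdir -p pics
python3 - <<'E'
from bench import ctrl, planner, vision
import cv2
for n in ["scene","top"]:
    im=vision.capture(n); cv2.imwrite(f"pics/{n}0.png",cv2.cvtColor(im,cv2.COLOR_RGB2BGR)); print(n,vision.camera_info(n))
print(vision.camera_info("wrist"), ctrl.get_eef_rot(), ctrl.get_clock())
E
```

```text
pics
scene {'vertical_fov': 48.39498317772673, 'cx': 322.675220726123, 'cy': 197.42429811039958, 'rvec': array([ 0.18779314,  2.84605155, -1.21403009]), 'tvec': array([ 0.53490389, -0.03400586,  1.35645247])}
top {'vertical_fov': 51.75475712639048, 'cx': 323.2401521848628, 'cy': 201.31293999348455, 'rvec': array([ 2.17867942, -2.13666266,  0.108454  ]), 'tvec': array([0.06372991, 0.57258605, 1.11567048])}
{'vertical_fov': 60.87895394873321, 'cx': 319.48403662128516, 'cy': 200.4887750595801, 'hand_eye': array([[-3.32565694e-04, -9.60541723e-01, -2.78135736e-01,
         8.12344033e-02],
       [ 9.99999413e-01, -6.06309811e-04,  8.98195878e-04,
        -5.50839601e-04],
       [-1.03139104e-03, -2.78135274e-01,  9.60541361e-01,
        -1.79627650e-01],
       [ 0.00000000e+00,  0.00000000e+00,  0.00000000e+00,
         1.00000000e+00]])} [-9.67291288e-05  1.11672631e-01  9.93744918e-01 -5.01498307e-04] 0.1
```

View pics/scene0.png

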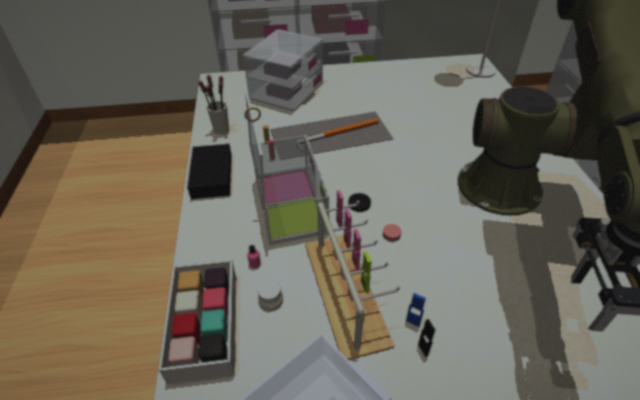

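View pics/top0.png

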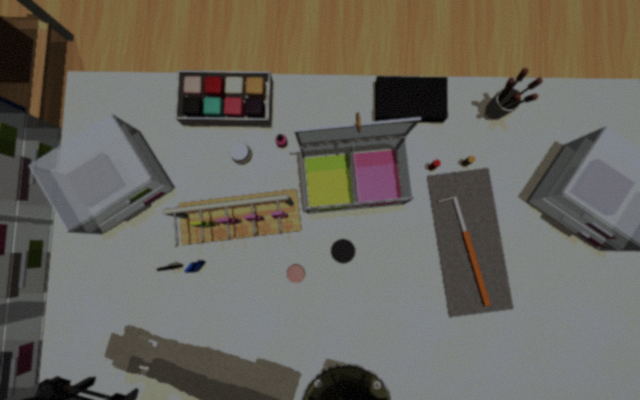

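The scene view shows the rack with one empty peg nearest the camera, then lime (366,270) and three pinks (357,248), (348,225), (339,205). The eye is at (252,114). The blue and black paddles lie on the table at (416,308) and (427,337).
In the top view, up is +x and left is +y. Box compartments are lime (327,180) and pink (377,175), the eye is near (358,120), and the pole is on the mat with its hook at (446,200).

```bash
cat > h.py <<'E'
import numpy as np, cv2
from bench import ctrl, planner, vision
from scipy.spatial.transform import Rotation as R
def rot(q): return R.from_quat([q[1],q[2],q[3],q[0]])
def quat(r): x,y,z,w=r.as_quat(); return np.array([w,x,y,z])
class Cam:
    def __init__(s,n):
        i=vision.camera_info(n); s.f=200/np.tan(np.radians(i["vertical_fov"]/2)); s.c=np.array([i["cx"],i["cy"]])
        if n=="wrist":
            T=np.eye(4); T[:3,:3]=rot(ctrl.get_eef_rot()).as_matrix(); T[:3,3]=ctrl.get_tool_pos()
            T=T@i["hand_eye"]; s.Rw=T[:3,:3]; s.o=T[:3,3]
        else:
            s.Rw=cv2.Rodrigues(np.array(i["rvec"]))[0].T; s.o=-s.Rw@i["tvec"]
    def ray(s,px):
        d=s.Rw@np.append((np.array(px,float)-s.c)/s.f,1); return d/np.linalg.norm(d)
    def plane(s,px,z):
        d=s.ray(px); return s.o+d*(z-s.o[2])/d[2]
    def proj(s,p):
        q=s.Rw.T@(np.array(p)-s.o); return s.f*q[:2]/q[2]+s.c
def tri(rs):  # [(cam,px)...] -> point, gap
    A=0;b=0
    for c,p in rs:
        d=c.ray(p); M=np.eye(3)-np.outer(d,d); A=A+M; b=b+M@c.o
    x=np.linalg.solve(A,b); return x,[float(np.linalg.norm(c.proj(x)-p)) for c,p in rs]
def save(im,name,box=None,k=1):
    if box: x0,y0,x1,y1=box; im=im[y0:y1,x0:x1]
    cv2.imwrite(f"pics/{name}.png",cv2.cvtColor(cv2.resize(im,None,fx=k,fy=k,interpolation=cv2.INTER_CUBIC),cv2.COLOR_RGB2BGR))
E
python3 - <<'E'
from h import *
def sharp(im): return cv2.convertScaleAbs(im,alpha=1.6)
t=vision.capture("top"); s=vision.capture("scene")
a=cv2.resize(sharp(t)[100:260,160:420],(780,480),interpolation=cv2.INTER_CUBIC)
save(a,"topc"); save(sharp(s)[90:350,190:430],"scc",k=2.3)
C={"top":Cam("top"),"scene":Cam("scene")}
for n in C: print(n,C[n].o)
for n,im in(("top",t),("scene",s)):
    hsv=cv2.cvtColor(im,cv2.COLOR_RGB2HSV)
    for nm,lo,hi in(("lime",(28,120,60),(45,255,255)),("pink",(145,90,60),(175,255,255)),("orange",(5,150,80),(15,255,255))):
        m=cv2.inRange(hsv,lo,hi); k,l,st,ce=cv2.connectedComponentsWithStats(m)
        for i in range(1,k):
            if st[i][4]>12: print(n,nm,st[i].tolist(),ce[i].round(1))
E
```

```text
top [0.44243797 0.05973518 1.1735916 ]
scene [0.65003335 0.92674722 0.91969457]
top lime [305, 155, 48, 51, 2008] [328.4 180.1]
top lime [189, 221, 14, 5, 50] [195.5 223. ]
top lime [205, 222, 4, 5, 14] [206.7 223.9]
top pink [276, 136, 11, 9, 56] [281.3 140.9]
top pink [354, 150, 47, 50, 1848] [377.6 174.7]
top pink [272, 212, 15, 5, 57] [278.9 213.9]
top pink [244, 214, 13, 7, 50] [250.3 216.7]
top pink [217, 218, 13, 5, 49] [222.8 220.1]
top orange [463, 232, 27, 74, 415] [476.4 268.6]
scene lime [354, 55, 20, 6, 90] [364.1  57.9]
scene lime [268, 201, 49, 36, 1346] [293.  218.4]
scene lime [362, 252, 9, 41, 153] [366.6 271.2]
scene pink [345, 19, 23, 15, 300] [355.8  26.3]
scene pink [264, 25, 23, 11, 131] [272.6  28.4]
scene pink [309, 59, 7, 9, 31] [312.1  63.1]
scene pink [314, 75, 7, 10, 24] [317.3  79.9]
scene pink [265, 177, 13, 25, 220] [270.1 190.2]
scene pink [337, 191, 5, 35, 123] [339.5 208.2]
scene pink [345, 210, 6, 37, 137] [347.6 226.8]
scene pink [353, 230, 7, 39, 166] [356.5 248.2]
scene pink [248, 251, 11, 17, 146] [253.6 258.8]
scene pink [204, 287, 22, 22, 230] [215.1 297.7]
scene orange [325, 119, 53, 16, 192] [350.9 126.5]
```

View pics/topc.png

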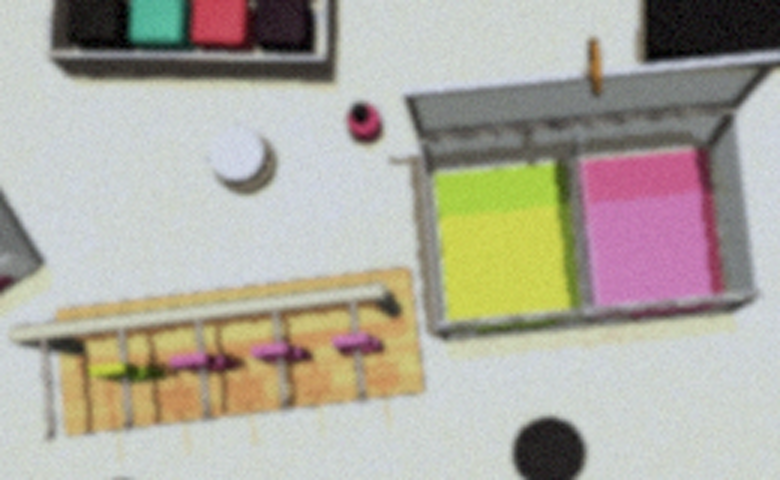

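View pics/scc.png

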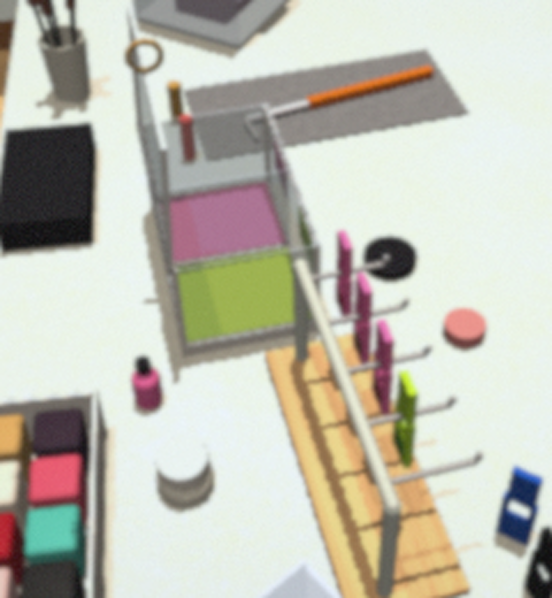

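Run:
```python
from h import *
T=Cam("top");S=Cam("scene")
ft=lambda p:(160+p[0]/3,100+p[1]/3); fs=lambda p:(190+p[0]/2.3,90+p[1]/2.3)
np.set_printoptions(precision=4,suppress=True)
print("tips")
for a,b in zip([(50,435),(128,425),(206,414),(287,403),(361,395)],[(480,458),(453,402),(428,351),(406,304),(385,259)]):
    print(tri([(T,ft(a)),(S,fs(b))]),T.plane(ft(a),.167))
print("bar ends",T.plane(ft((15,335)),.16),T.plane(ft((388,292)),.16))
print("tab tops (top)"); 
for px in [(199,223),(223,220),(250.3,216.7),(279,214)]: print(T.plane(px,.19))
print("tabs tri, scene top ctr")
for a,b in zip([(199,223.5),(223,220),(250.3,216.7),(279,214)],[(366,254),(356,232),(347,212),(339.3,193)]): print(tri([(T,a),(S,b)]))
print("eye",tri([(T,ft((596,67))),(S,fs((144,56)))]))
print("rim front",T.plane(ft((437,333)),.14),T.plane(ft((757,296)),.14))
print("floor lime/pink",[T.plane(p,.016) for p in((328.4,180.1),(377.6,174.7))])
print("scene rim corner far/near front",tri([(T,ft((757,296))),(S,fs((268,104)))]),tri([(T,ft((437,333))),(S,fs((315,248)))]))
print("liner corners",[T.plane(ft(p),.016) for p in((435,173),(443,320),(576,308),(594,305),(720,290),(707,150))])
print("handle",T.plane((476.4,268.6),.012),T.plane((488,305),.012),T.plane((454,197),.012),T.plane((441,200),.012))
```

```text
tips
(array([0.4404, 0.43  , 0.1635]), [0.7656739269264664, 0.9225154658013343]) [0.4422 0.4282 0.167 ]
(array([0.4497, 0.3667, 0.1632]), [0.7956668165425723, 0.9151527031077265]) [0.4515 0.365  0.167 ]
(array([0.4597, 0.3034, 0.1631]), [0.9024611246646342, 0.9928859426282034]) [0.4617 0.3019 0.167 ]
(array([0.469 , 0.238 , 0.1615]), [1.3110644964257634, 1.3808306227270795]) [0.4719 0.2363 0.167 ]
(array([0.4779, 0.1767, 0.1666]), [0.729704205228231, 0.736951625662566]) [0.4796 0.1763 0.167 ]
bar ends [0.5237 0.4647 0.16  ] [0.5652 0.1574 0.16  ]
tab tops (top)
[0.4956 0.3692 0.19  ]
[0.5039 0.3119 0.19  ]
[0.5131 0.2467 0.19  ]
[0.5209 0.1781 0.19  ]
tabs tri, scene top ctr
(array([0.4943, 0.3646, 0.2039]), [0.2551445223803366, 0.2929939473696645])
(array([0.504 , 0.3069, 0.2086]), [0.5360484430408037, 0.5893538118179334])
(array([0.5129, 0.2434, 0.2065]), [0.42588287220048315, 0.4479876433218758])
(array([0.5203, 0.1764, 0.2034]), [0.2078710936390513, 0.20909642246984392])
eye (array([ 0.7074, -0.0005,  0.3232]), [0.4277211409120618, 0.37590209122497037])
rim front [0.5337 0.1172 0.14  ] [ 0.5701 -0.1508  0.14  ]
floor lime/pink [array([0.634 , 0.0616, 0.016 ]), array([ 0.6521, -0.0779,  0.016 ])]
scene rim corner far/near front (array([ 0.5685, -0.1504,  0.1403]), [0.6150129222158738, 0.5229187919690331]) (array([0.5382, 0.1168, 0.1328]), [1.5373921197788774, 1.5286568771825448])
liner corners [array([0.6978, 0.1298, 0.016 ]), array([0.5571, 0.1187, 0.016 ]), array([ 0.5708, -0.0062,  0.016 ]), array([ 0.574, -0.023,  0.016]), array([ 0.5904, -0.1414,  0.016 ]), array([ 0.7247, -0.1291,  0.016 ])]
handle [ 0.3938 -0.3533  0.012 ] [ 0.2957 -0.3829  0.012 ] [ 0.5928 -0.2945  0.012 ] [ 0.5836 -0.2577  0.012 ]
```

The rack comes out at yaw ≈ 0.145, and the tab tops at z ≈ 0.205, which matches the text's 0.207. The box is at about (0.634, -0.006) with yaw ≈ 0.135, and the eye height of 0.323 is consistent with the text. There are four paddles on the pegs: lime at y ≈ 0.365, and pinks at y ≈ 0.307, 0.243 and 0.176. The black and blue ones on the table at top (170,267) and (195,266) are not meant. I'll take one close look from the wrist camera before gripping.

```bash
cat >> h.py <<'E'
def down(psi): return quat(R.from_euler('z',psi)*R.from_euler('x',np.pi))
RY=.145; BY=.135
np.set_printoptions(precision=4,suppress=True)
E
python3 - <<'E'
from h import *
p=ctrl.get_tool_pos(); ctrl.move_linear([p[0],p[1],.33])
ctrl.move_to([.50,.24,.33],down(RY+np.pi/2))
c=Cam("wrist"); im=vision.capture("wrist")
np.savez("w1.npz",im=im,o=c.o,Rw=c.Rw); save(cv2.convertScaleAbs(im,alpha=1.4),"w1")
print(ctrl.get_qpos(),ctrl.get_clock())
E
```

```text
[0.3831 0.2504 1.2994 0.0001 1.5917 0.2364] 2.9833
```

View pics/w1.png

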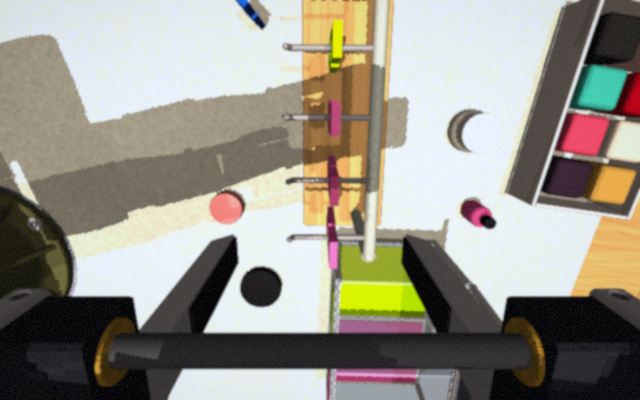

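The wrist view shows the tabs in line: lime (337,43), pinks (335,117), (334,180) and (332,240), all aligned square to their pegs.

Run:
```python
from h import *
d=np.load("w1.npz"); c=Cam("wrist"); c.o=d["o"]; c.Rw=d["Rw"]
hsv=cv2.cvtColor(d["im"],cv2.COLOR_RGB2HSV)
m=cv2.inRange(hsv,(28,100,40),(45,255,255))|cv2.inRange(hsv,(145,80,40),(175,255,255))
m[:, :310]=0; m[:,360:]=0; m[272:]=0
k,l,st,ce=cv2.connectedComponentsWithStats(m)
for i in range(1,k):
    if st[i][4]>40: print(st[i],c.plane(ce[i],.19),c.plane((ce[i][0],st[i][1]+2),.2))
b=c.plane((376,60),.16),c.plane((369,255),.16); print("bar",b, np.arctan2(-(b[0]-b[1])[0],(b[0]-b[1])[1]))
tp=[c.plane(p,.169) for p in((288,47),(288,117),(289,181),(291,238))]; print(tp, [np.arctan2(-(a-tp[3])[0],(a-tp[3])[1]) for a in tp[:1]])
for i,y in enumerate([64,0,-64,-128]):
    print(y, np.array([.5465,.3135])+R.from_euler('z',RY).as_matrix()[:2,:2]@[-.042,y/1000])
```

```text
[328  20  15  52 591] [0.4945 0.3699 0.19  ] [0.4916 0.3853 0.2   ]
[329 100  12  36 390] [0.5031 0.3094 0.19  ] [0.5005 0.3227 0.2   ]
[327 156  13 113 883] [0.5158 0.218  0.19  ] [0.5066 0.2739 0.2   ]
[339 246  21  26 530] [0.5405 0.1726 0.19  ] [0.5369 0.1882 0.2   ]
bar (array([0.5355, 0.3669, 0.16  ]), array([0.5666, 0.166 , 0.16  ])) 0.15363608468611417
[array([0.4519, 0.3648, 0.169 ]), array([0.4594, 0.3026, 0.169 ]), array([0.4681, 0.2394, 0.169 ]), array([0.4779, 0.1774, 0.169 ])] [np.float64(0.13775627448401767)]
64 [0.4957 0.3708]
0 [0.5049 0.3074]
-64 [0.5142 0.2441]
-128 [0.5234 0.1808]
```

```bash
cat >> h.py <<'E'
Rr=R.from_euler('z',RY).as_matrix()[:2,:2]; Rb=R.from_euler('z',BY).as_matrix()[:2,:2]
BOX=np.array([.634,-.006])
def fetch(p,slot):
    p=np.array(p); q=down(RY+np.pi/2)
    ctrl.command_gripper(.032,25)
    ctrl.move_to([*p,.26],q); ctrl.move_linear([*p,.174],speed=.1,contact_N=6)
    ctrl.command_gripper(0,25); print("grip w",ctrl.get_gripper_width(),"z",ctrl.get_tool_pos()[2])
    ctrl.move_linear([*p,.189],speed=.05)
    o=p-Rr@[.075,0]; print("hit out:",ctrl.move_linear([*o,.189],speed=.1,contact_N=6))
    ctrl.move_linear([*o,.27])
    b=BOX+Rb@np.array(slot); qb=down(BY+np.pi/2)
    print("w",ctrl.get_gripper_width())
    ctrl.move_linear([*b,.27],qb,speed=.2)
    print("floor contact",ctrl.move_linear([*b,.093],speed=.1,contact_N=5),ctrl.get_tool_pos()[2])
    ctrl.command_gripper(.03); ctrl.move_linear([*b,.27]); print("t",ctrl.get_clock())
E
python3 - <<'E'
from h import *
fetch([.522,.182],[-.04,-.0675-.042])
im=vision.capture("top"); save(cv2.convertScaleAbs(im[100:260,160:420],alpha=1.6),"t1",k=3)
E
```

```text
grip w 0.007915343704164038 z 0.17412459582758646
hit out: False
w 0.007972625207253965
floor contact False 0.09352180713734701
t 13.6667
```

View pics/t1.png

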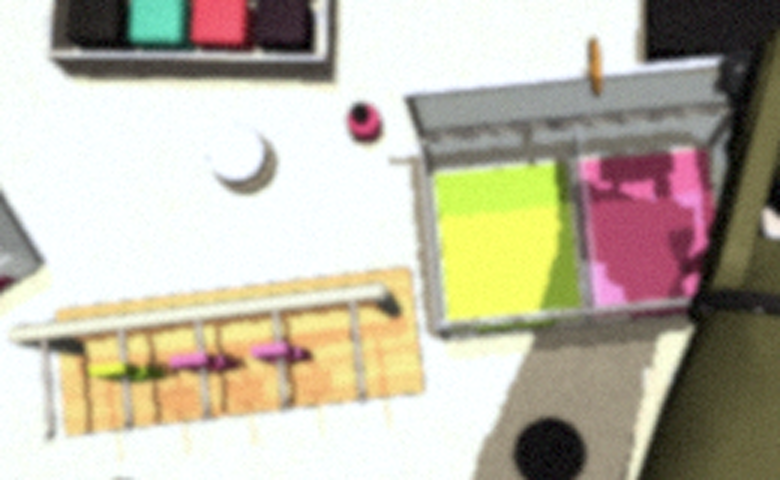

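The first peg is empty, the paddle is in the pink compartment (the arm partly covers it), and the flap hasn't moved. I'll fetch the others.

Run:
```python
from h import *
fetch([.5135,.2455],[-.04,-.0675])
fetch([.504,.3085],[-.04,-.0675+.042])
fetch([.4955,.3705],[-.04,.0675])
ctrl.move_to([.40,-.30,.33],down(.289))
T=vision.capture("top"); S=vision.capture("scene")
t=cv2.resize(cv2.convertScaleAbs(T[90:320,270:520],alpha=1.5),None,fx=1.6,fy=1.6,interpolation=cv2.INTER_CUBIC)
s=cv2.resize(cv2.convertScaleAbs(S[90:320,190:430],alpha=1.5),None,fx=1.6,fy=1.6,interpolation=cv2.INTER_CUBIC)
save(np.hstack([t,s]),"t2")
```

```text
grip w 0.007732650134682331 z 0.1741441132033623
hit out: False
w 0.0076898085464060404
floor contact False 0.09348326566668017
t 24.6583
grip w 0.008144665495070445 z 0.17414434775789497
hit out: False
w 0.008046234501020254
floor contact False 0.0934769778799901
t 35.775
grip w 0.007900475969138876 z 0.1741311286387569
hit out: False
w 0.007921220941790173
floor contact False 0.09347949869192
t 46.8167
```

View pics/t2.png

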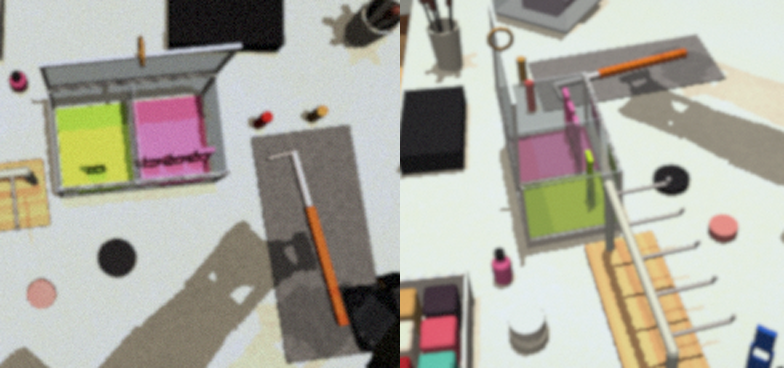

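All four paddles are inside and standing upright, and the rack is empty. In the right half of the picture, the lime tab shows at (590,165) and the pinks near (570,105). The pole is on the mat with its hook at (285,155). Next I'll measure the pole with the wrist camera from two places.

```bash
cat >> h.py <<'E'
def seg(c,im,lo,hi,z,amin=150):
    m=cv2.inRange(cv2.cvtColor(im,cv2.COLOR_RGB2HSV),lo,hi)
    k,l,st,ce=cv2.connectedComponentsWithStats(m); i=1+np.argmax(st[1:,4])
    r=cv2.minAreaRect(np.argwhere(l==i)[:,::-1].astype(np.float32)); b=cv2.boxPoints(r)
    if np.linalg.norm(b[0]-b[1])>np.linalg.norm(b[1]-b[2]): b=np.roll(b,-1,0)
    e=[(b[0]+b[1])/2,(b[2]+b[3])/2]
    return e,[c.plane(x,z) for x in e],r[1]
E
python3 - <<'E'
from h import *
out=[]
for y in(-.30,-.36):
    ctrl.move_to([.37,y,.36],down(.289)); c=Cam("wrist"); im=vision.capture("wrist"); e,w,sz=seg(c,im,(4,140,60),(18,255,255),.018)
    print(e,w,sz,np.linalg.norm(w[0]-w[1])); out.append((c,e))
    save(cv2.convertScaleAbs(im,alpha=1.4),f"wp{-y}",k=.7)
    if y==-.30: im0=im
for k in(0,1): print(tri([(c,e[k]) for c,e in out]))
cv2.imwrite("pics/wp.png",np.hstack([cv2.imread("pics/wp0.3.png"),cv2.imread("pics/wp0.36.png")])[:, :])
E
```

```text
[array([363.6719,  54.1657], dtype=float32), array([354.8688, 196.1159], dtype=float32)] [array([ 0.5293, -0.319 ,  0.018 ]), array([ 0.3269, -0.3723,  0.018 ])] (11.85319709777832, 142.222900390625) 0.2093859642557606
[array([324.0667,  39.8991], dtype=float32), array([320.3433, 185.1114], dtype=float32)] [array([ 0.5295, -0.3191,  0.018 ]), array([ 0.3279, -0.3735,  0.018 ])] (11.457773208618164, 145.25994873046875) 0.20877581321467956
(array([ 0.5295, -0.319 ,  0.0172]), [0.05850988389638277, 0.059673283086619566])
(array([ 0.325 , -0.3742,  0.0076]), [0.31841674945131987, 0.3228825264549245])
```

View pics/wp0.3.png

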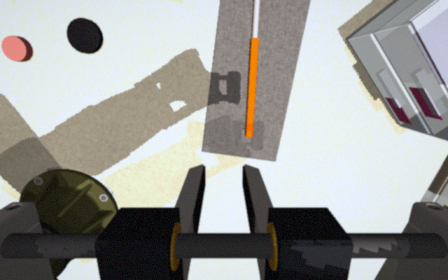

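The handle measures 209 mm long, matching the 210 given, with its top at 0.017. The pole has been knocked from its first place and now has yaw 0.263 and grip point (0.4815, -0.3317), with the hook still on its +y side. I'll grasp it now.

Run:
```python
from h import *
g=np.array([.4815,-.3317]); q=down(.263)
ctrl.command_gripper(.05,50); ctrl.move_to([*g,.12],q)
# last check that the pole is still there
c=Cam("wrist"); im=vision.capture("wrist"); e,w,sz=seg(c,im,(4,140,60),(18,255,255),.018); print("check",w)
print(ctrl.move_linear([*g,.007],speed=.06,contact_N=6),ctrl.get_tool_pos())
ctrl.command_gripper(0,50); print(ctrl.get_gripper_width(),ctrl.get_grip_force())
ctrl.move_linear([*g,.12],speed=.1); ctrl.move_linear([*g,.34],speed=.2)
E_=np.array([.7074,-.0005,.3232])
a=E_[:2]+Rb@[-.15,-.10]; ctrl.move_linear([*a,E_[2]-.005],down(BY),speed=.15)
print(ctrl.get_gripper_width(),ctrl.get_qpos(),ctrl.get_clock(),ctrl.get_tool_pos())
T=vision.capture("top"); S=vision.capture("scene"); W=vision.capture("wrist")
t=cv2.resize(cv2.convertScaleAbs(T[90:220,290:440],alpha=1.5),None,fx=4,fy=4,interpolation=cv2.INTER_CUBIC)[:520,:400]
t=cv2.convertScaleAbs(cv2.resize(T[70:210,300:430],(390,420),interpolation=cv2.INTER_CUBIC),alpha=1.5)
s=cv2.convertScaleAbs(cv2.resize(S[60:200,210:340],(390,420),interpolation=cv2.INTER_CUBIC),alpha=1.5)
save(np.hstack([t,s]),"hk")
```

```text
check [array([ 0.5294, -0.3195,  0.018 ]), array([ 0.3513, -0.3673,  0.018 ])]
False [ 0.4816 -0.3318  0.0073]
0.01571326597699377 50.000086426734924
0.015387379542355398 [-0.2699  0.3247  1.2313 -0.0001  1.5854  1.1665] 57.6583 [ 0.5721 -0.1203  0.3183]
```

View pics/hk.png

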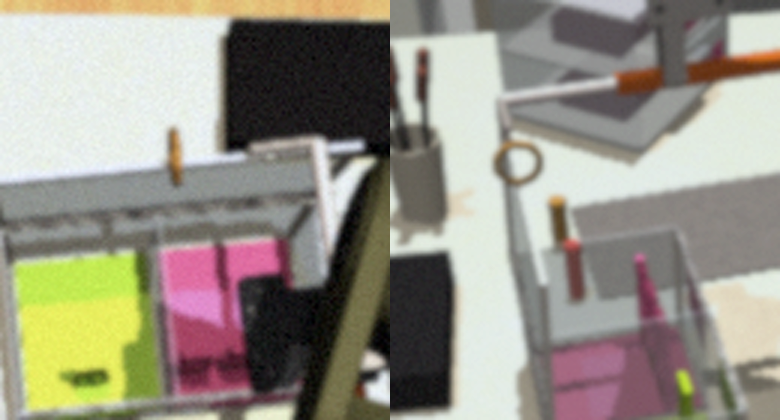

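Before insertion, the hook tip shows at crop (252,152) in the top view and (118,128) in the scene view. The ring centre is at (176,156) and (128,162). I'll triangulate both.

Run:
```python
from h import *
T=Cam("top");S=Cam("scene")
ft=lambda p:(300+p[0]/3,70+p[1]/3); fs=lambda p:(210+p[0]/3,60+p[1]/3)
for n,a,b in(("tip",(252,153),(118,130)),("base",(318,143),(113,100)),("eye",(176,156),(128,162))):
    x,e=tri([(T,ft(a)),(S,fs(b))]); print(n,x,e)
p=ctrl.get_tool_pos(); z=p[2]+.005
for n,o in(("tip",(.15,.047)),("base",(.15,0))):
    b=np.append(p[:2]+Rb@o,z); print("pred",n,b, T.proj(b)-ft((252,153) if n=="tip" else (318,143)), S.proj(b)-fs((118,130) if n=="tip" else (113,100)))
```

```text
tip [ 0.7136 -0.0548  0.3204] [0.28876380891614306, 0.2454122332595918]
base [ 0.7189 -0.1006  0.3229] [0.6097426058141454, 0.5022368222024012]
eye [ 0.7074 -0.0004  0.3243] [0.5796002550603814, 0.5090768831156544]
pred tip [ 0.7144 -0.0535  0.3233] [-0.3811 -1.0748] [-0.2253 -0.6125]
pred base [ 0.7207 -0.1     0.3233] [-0.3635 -0.2857] [-1.2034 -0.1053]
```

Run:
```python
from h import *
p=ctrl.get_tool_pos(); d=Rb@[0,.079]
print("hit",ctrl.move_linear([*(p[:2]+d),p[2]+.002],speed=.04,contact_N=4),ctrl.get_wrist_force())
p0=ctrl.get_tool_pos(); q0=1.51; L=.183; w0=ctrl.get_wrist_force()
def pose(q,lead):
    dx=-L*np.cos(q)+L*np.cos(q0)-lead*np.sin(q); dz=L*np.sin(q)-L*np.sin(q0)-lead*np.cos(q)
    return [*(p0[:2]+Rb@[dx,0]),p0[2]+dz]
for q,l in [(q0,.009)]+[(q,.011) for q in np.linspace(1.4,.7,6)]:
    ctrl.move_linear(pose(q,l),speed=.08); print(round(q,2),ctrl.get_wrist_force()-w0,ctrl.get_torque())
np.savez("arc.npz",p0=p0,w0=w0); print(ctrl.get_clock(),ctrl.get_gripper_width())
S=vision.capture("scene"); save(cv2.convertScaleAbs(S[60:260,180:380],alpha=1.5),"mid",k=2.5)
```

```text
hit False [ 1.0293 -0.7382 -1.6876]
1.51 [-1.3835  1.0035  0.2941] [-0.042   0.1702 -0.0157]
1.4 [-1.2858  0.2281  0.3664] [-0.0912  0.1037 -0.0386]
1.26 [0.0285 0.8085 0.4773] [-0.0277  0.1147  0.0212]
1.12 [-1.1642  0.7627  0.2461] [-0.0295  0.1365 -0.0339]
0.98 [-0.3537  0.0268  0.582 ] [-0.0016  0.1298  0.0313]
0.84 [-1.2867  0.3365  1.4721] [-0.0906  0.0967 -0.0028]
0.7 [-0.8387 -0.2208  0.9303] [-0.0904  0.1021  0.0233]
62.95 0.015410138050047885
```

View pics/mid.png

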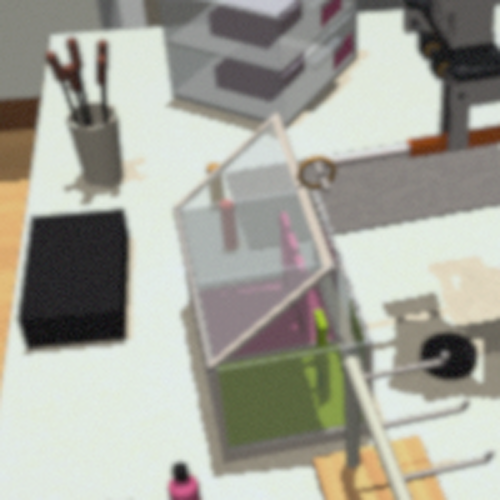

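The hook is in the ring at (317,173), and the flap follows at about 45°. I'll carry on until it is shut.

Run:
```python
from h import *
a=np.load("arc.npz"); p0=a["p0"]; w0=a["w0"]; q0=1.51; L=.183
def pose(q,lead):
    dx=-L*np.cos(q)+L*np.cos(q0)-lead*np.sin(q); dz=L*np.sin(q)-L*np.sin(q0)-lead*np.cos(q)
    return [*(p0[:2]+Rb@[dx,0]),p0[2]+dz]
for q in (.56,.42,.28,.16,.06):
    ctrl.move_linear(pose(q,.011),speed=.08); print(round(q,2),ctrl.get_wrist_force()-w0)
print("shut contact",ctrl.move_linear(pose(0,.024),speed=.02,contact_N=6),ctrl.get_wrist_force()-w0,ctrl.get_tool_pos()-pose(0,.011))
S=vision.capture("scene"); T=vision.capture("top")
t=cv2.convertScaleAbs(cv2.resize(T[110:250,290:420],(390,420),interpolation=cv2.INTER_CUBIC),alpha=1.5)
s=cv2.convertScaleAbs(cv2.resize(S[100:240,240:370],(390,420),interpolation=cv2.INTER_CUBIC),alpha=1.5)
save(np.hstack([t,s]),"shut"); print(ctrl.get_clock(),ctrl.get_gripper_width())
```

```text
0.56 [-0.6688  0.8387  0.7524]
0.42 [-0.4828 -0.052   0.1284]
0.28 [-0.965   0.8364  0.6551]
0.16 [-1.2354  1.2678  0.7753]
0.06 [-0.3585 -0.6247  0.7713]
shut contact False [-3.3168  0.4873  3.2484] [ 0.0001 -0.     -0.0129]
66.65 0.015645779382812867
```

View pics/shut.png

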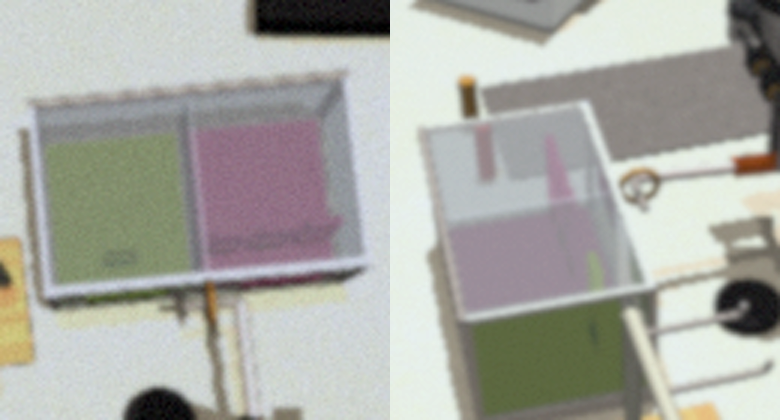

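The flap looks level on the rim, and the force has risen to about 4.6 N, above the 1.5 N needed to move it. I'll press a few millimetres more to confirm it is against the stop.

Run:
```python
from h import *
a=np.load("arc.npz"); w0=a["w0"]; p=ctrl.get_tool_pos()
for k in(1,2,3):
    h=ctrl.move_linear([p[0],p[1],p[2]-.003*k],speed=.02,contact_N=8); print(h,ctrl.get_tool_pos()[2],ctrl.get_wrist_force()-w0,ctrl.get_torque())
S=Cam("scene");T=Cam("top"); im=vision.capture("scene"); m=vision.capture("top")
for n,i,(x0,y0,x1,y1) in(("s",im,(312,150,335,172)),("t",m,(350,190,370,225))):
    hh=cv2.cvtColor(i,cv2.COLOR_RGB2HSV)[y0:y1,x0:x1]; k=cv2.inRange(hh,(8,90,40),(25,255,255)); ys,xs=np.nonzero(k)
    print(n,len(xs),xs.min()+x0,xs.max()+x0,ys.min()+y0,ys.max()+y0)
hinge=np.array([.634,-.006])+Rb@[.0825,0]; e=hinge+Rb@[-.183,0]; print(e,S.proj([*e,.142]),T.proj([*e,.142]),S.proj([*e,.160]))
```

```text
False 0.11063296989156637 [-0.8303  0.8732  4.7906] [ 0.1054 -0.3265 -0.0786]
False 0.10759578854843417 [1.2173 0.9184 3.2414] [ 0.2072 -0.4478 -0.0578]
False 0.10457298285478223 [-0.3178  1.2794  2.7267] [ 0.1221 -0.4591  0.0046]
s 1 321 321 157 157
t 41 358 361 204 217
[ 0.5344 -0.0195] [323.0705 161.441 ] [360.085  211.7005] [323.0143 156.3104]
```

The force plateaus at 3–5 N and the torque is capped at 0.46 N·m, so the flap is on its stop and the pole is slipping slightly in pitch. The ring also appears at its predicted shut pixel (323,161). Next I'll raise the hook to the hole's centre and unhook.

Run:
```python
from h import *
p=ctrl.get_tool_pos()
print(ctrl.move_linear([p[0],p[1],p[2]+.011],speed=.03)); print(ctrl.get_wrist_force()-np.load("arc.npz")["w0"],ctrl.get_torque())
S=vision.capture("scene"); a=S[130:190,290:380]
p=ctrl.get_tool_pos(); d=Rb@[0,-.09]
print("hit",ctrl.move_linear([*(p[:2]+d),p[2]],speed=.04,contact_N=4))
print(ctrl.get_tool_pos()-p,ctrl.get_wrist_force()-np.load("arc.npz")["w0"])
S=vision.capture("scene"); b=S[100:240,240:370]
save(cv2.convertScaleAbs(np.hstack([cv2.resize(a,(400,267)),cv2.resize(b,(248,267))]),alpha=1.5),"un",k=1.2)
```

```text
False
[-0.8142  0.2471 -0.0037] [-0.0008  0.1193  0.0156]
hit False
[ 0.0121 -0.0891 -0.    ] [-1.0303 -0.0627  0.1554]
```

View pics/un.png

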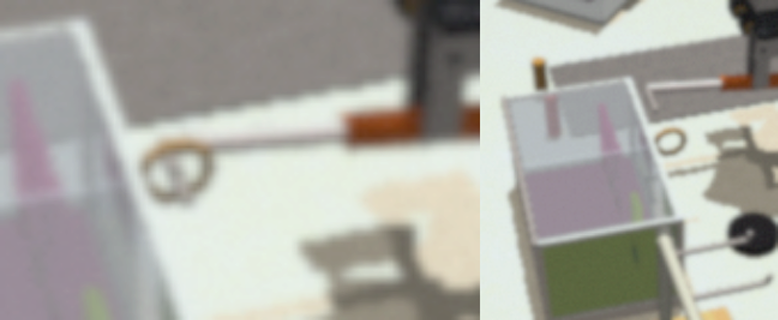

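The ring is free of the hook and the flap is level. I'll now measure the pole's pitch and the mat.

Run:
```python
from h import *
from scipy.optimize import minimize_scalar
T=Cam("top");S=Cam("scene")
m=[T.plane(p,.004) for p in((428,175),(488,168),(513,308),(449,317))]
print("mat c",np.mean(m,0),"sizes",np.linalg.norm(m[0]-m[1]),np.linalg.norm(m[1]-m[2]),"yaw",[np.arctan2(*(v[1::-1])) for v in(m[0]-m[3],m[1]-m[2])])
p=ctrl.get_tool_pos()
ctrl.move_linear([p[0],p[1],.26]); p=ctrl.get_tool_pos()
s=vision.capture("scene"); t=vision.capture("top")
np.savez("pp.npz",p=p); h=cv2.cvtColor(s,cv2.COLOR_RGB2HSV)
for n,c,im in(("s",S,s),("t",T,t)):
    mk=cv2.inRange(cv2.cvtColor(im,cv2.COLOR_RGB2HSV),(4,140,60),(18,255,255)); k,l,st,ce=cv2.connectedComponentsWithStats(mk); print(n,[x.tolist() for x in st[1:] if x[4]>15])
print("pred flat base",S.proj([*(p[:2]+Rb@[.15,0]),p[2]+.005]),"5cm up",S.proj([*(p[:2]+Rb@[.145,0]),p[2]+.035]))
b=S.proj([*(p[:2]+Rb@[.1,0]),p[2]+.01]).astype(int)
save(cv2.convertScaleAbs(s[b[1]-50:b[1]+50,b[0]-70:b[0]+70],alpha=1.5),"pitch",k=5); print(b)
```

```text
mat c [ 0.4709 -0.3379  0.004 ] sizes 0.17337775000316305 0.3959053137390275 yaw [np.float64(0.13654018890460726), np.float64(0.14965125786476657)]
s [[370, 89, 45, 6, 193], [348, 91, 13, 5, 53], [179, 272, 21, 15, 172]]
t [[24, 15, 7, 6, 21], [51, 32, 8, 10, 29], [66, 42, 8, 8, 21], [64, 51, 11, 17, 49], [74, 58, 6, 10, 22], [246, 77, 18, 18, 212], [421, 246, 7, 8, 49], [430, 305, 4, 9, 25]]
pred flat base [311.1957 101.2236] 5cm up [312.6918  91.2782]
[328  96]
```

View pics/pitch.png

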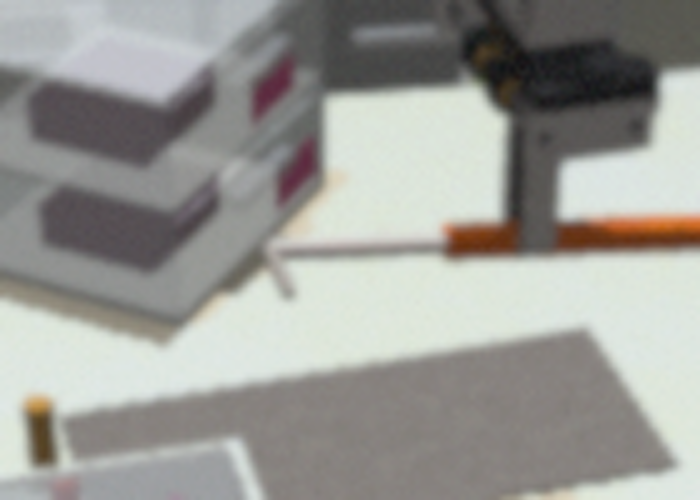

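The mat centre is (0.471, -0.338) with yaw 0.143, measuring 173 × 396 mm. The hook corner is at picture (312.4, 95.6), about 17 mm above level, so the pole is pitched up by about 0.11 rad. I'll tilt the tool to level it and lay it down.

Run:
```python
from h import *
MY=.143; q=quat(R.from_euler('z',MY)*R.from_euler('y',.113)*R.from_euler('x',np.pi))
g=np.array([.471,-.338])+R.from_euler('z',MY).as_matrix()[:2,:2]@[.003,-.02]
ctrl.move_linear([*g,.26],q,speed=.15); ctrl.move_linear([*g,.05],speed=.15)
print(ctrl.move_linear([*g,.0068],speed=.03,contact_N=4),ctrl.get_tool_pos())
ctrl.command_gripper(.04); ctrl.move_linear([*g,.15],speed=.08)
ctrl.move_to([.35,-.1,.35],down(0)); ctrl.move_to([.2,.35,.35],down(1.5)); print(ctrl.get_clock())
S=vision.capture("scene"); T=vision.capture("top")
t=cv2.convertScaleAbs(cv2.resize(T[90:330,270:520],(416,400),interpolation=cv2.INTER_CUBIC),alpha=1.5)
s=cv2.convertScaleAbs(cv2.resize(S[80:320,200:420],(366,400),interpolation=cv2.INTER_CUBIC),alpha=1.5)
save(np.hstack([t,s]),"fin")
```

```text
True [ 0.4768 -0.3574  0.007 ]
82.0083
```

View pics/fin.png

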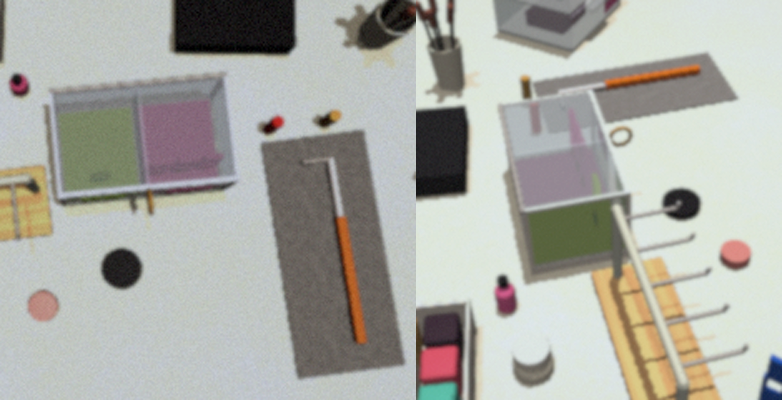

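The final views show the flap shut on the rim, the pole flat on the mat (hook at (318,160), handle end at (360,342)), and the other cosmetics where they were. I'm handing it in.

```bash
python3 -c "
from bench import ctrl
print(ctrl.hand_in())"
```

```text
the job is handed in; nothing more can be done
None
```

I handed the job in at about 82 s on the robot's clock: three pink paddles and one lime paddle are in their matching compartments, the flap is shut using only the pole, the pole is back flat on the mat, and the other cosmetics look untouched in the final views.

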